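# Pack out the cast clamp and hold it shut

### The job

The glued dental cast has to be held pressed in its bench clamp, but the jaw's travel ends short of it: stand spacers from the rack upright on the clamp bed, between jaw and cast and square to them, until pushing the jaw squeezes the stack and you feel the cast give on its springs. Finish while still pushing and holding the jaw so that the cast has gently given about 5 to 10 mm, touching neither spacers nor cast; do not let go. Leave unused spacers in the rack, press the cast no harder than its springs need, and leave everything else on the bench where it is.

Things in the scene. Friction and masses are not known exactly. Their poses are not given: they have to be found in the camera images.
- clamp: The cast clamp, fixed to the bench: a flat steel bed 300 x 90 mm (long along its x), 12 mm thick, so the parts and spacers on it stand at 12 mm height. Its x axis is the slide direction, from the jaw to the cast. Origin: at bench height, on the bed's centre line, right below the jaw's pressing face when the jaw is fully open; the bed runs from x = -105 to +195 mm. Between jaw and cast the bed is flat, and open at both sides and above.
- jaw (a joint): Travel of the sliding jaw towards the cast, in m: 0 fully open (a weak spring always pulls it back here when nobody pushes: 1.5 N at 0, 3.2 N at the end), 0.034 at the hard end of its travel, which is short of the cast.
- jaw_post (a point): Middle of the top of the jaw's upright black handle post, 87 mm above the bench; post 16 mm along the clamp's x, 24 mm along its y, free from 27 mm above the bench (top of the 36 mm wide jaw slide it stands on) up to 87 mm. It is 45 mm behind the jaw's pressing face. Pinch it across its 24 mm width, or push its back face. Moves with the jaw.
- jaw_face (a point): Centre of the jaw's pressing face (50 mm wide, top 40 mm above the bench). Moves with the jaw.
- cast (a joint): How far the plaster cast has given way on its springs, away from the jaw, in m: 0 at rest, hard stop at 0.018; spring 0.7 N per mm, no preload.
- cast_face (a point): Centre of the cast's flat face towards the jaw (54 mm wide, 26 mm above the bench, top of the face 39 mm above the bench; teeth rise to about 50 mm, starting about 12 mm behind the face). The cast is glued to a brass plate sprung from a steel block that stands at a different place along the bed each time. With the jaw fully open the space between jaw face and cast face is 40 to 64 mm. Moves with the cast.
- rack: White spacer rack fixed to the bench, 176 x 64 mm (long along its x), floor 6 mm and walls 18 mm above the bench; four slots 22 x 54 mm, at x = -66, -22, 22, 66 mm, one spacer in each. Origin at the middle of its underside.
- spacer1: Aluminium spacer (the four are alike, about 90 g): an upright plate 18 mm thick (its x) x 50 mm wide (its y) x 30 mm high, with a grip tab 8 mm (x) x 24 mm (y) standing on its middle from 30 to 65 mm above its underside. Origin at the middle of its underside. Starts upright in a slot of the rack. Pinch the tab across its 24 mm width, fingertips above the plate: so spacers can stand face to face, 18 mm apart, without the fingers meeting the next tab.
- spacer2: Aluminium spacer (the four are alike, about 90 g): an upright plate 18 mm thick (its x) x 50 mm wide (its y) x 30 mm high, with a grip tab 8 mm (x) x 24 mm (y) standing on its middle from 30 to 65 mm above its underside. Origin at the middle of its underside. Starts upright in a slot of the rack. Pinch the tab across its 24 mm width, fingertips above the plate: so spacers can stand face to face, 18 mm apart, without the fingers meeting the next tab.
- spacer3: Aluminium spacer (the four are alike, about 90 g): an upright plate 18 mm thick (its x) x 50 mm wide (its y) x 30 mm high, with a grip tab 8 mm (x) x 24 mm (y) standing on its middle from 30 to 65 mm above its underside. Origin at the middle of its underside. Starts upright in a slot of the rack. Pinch the tab across its 24 mm width, fingertips above the plate: so spacers can stand face to face, 18 mm apart, without the fingers meeting the next tab.
- spacer4: Aluminium spacer (the four are alike, about 90 g): an upright plate 18 mm thick (its x) x 50 mm wide (its y) x 30 mm high, with a grip tab 8 mm (x) x 24 mm (y) standing on its middle from 30 to 65 mm above its underside. Origin at the middle of its underside. Starts upright in a slot of the rack. Pinch the tab across its 24 mm width, fingertips above the plate: so spacers can stand face to face, 18 mm apart, without the fingers meeting the next tab.
- casting_ring: Bystander: short steel tube, 50 mm across, 34 mm high.
- crucible: Bystander: white ceramic cup, 60 mm across, 50 mm high.
- mixing_bowl: Bystander: dark rubber bowl, 120 mm across, 60 mm high.
- jar: Bystander: closed amber glass jar, 64 mm across, 70 mm high.
- brush: Bystander: brush 130 mm long, lying.
- spatula: Bystander: mixing spatula 190 mm long, lying.
- spare_cast: Bystander: loose plaster dental cast, 56 x 60 mm, about 38 mm high with its teeth; origin at the middle of one 60 mm edge of its underside.

How it is judged:
On the way:
1. a first spacer stands upright on the bed between jaw and cast, let go ((((x of spacer1 in the frame of clamp between 0.004 and 0.095 m and y of spacer1 in the frame of clamp between -0.013 and 0.013 m and z of spacer1 in the frame of clamp between 0.008 and 0.017 m and angle between spacer1's own z axis and vertical below 0.12 rad and angle between the x axis of spacer1 and the x axis of clamp, either way round below 0.15 rad) and contact force between the fingers and spacer1 below 0.3 N and linear speed of spacer1 below 0.03 m/s) or ((x of spacer2 in the frame of clamp between 0.004 and 0.095 m and y of spacer2 in the frame of clamp between -0.013 and 0.013 m and z of spacer2 in the frame of clamp between 0.008 and 0.017 m and angle between spacer2's own z axis and vertical below 0.12 rad and angle between the x axis of spacer2 and the x axis of clamp, either way round below 0.15 rad) and contact force between the fingers and spacer2 below 0.3 N and linear speed of spacer2 below 0.03 m/s) or ((x of spacer3 in the frame of clamp between 0.004 and 0.095 m and y of spacer3 in the frame of clamp between -0.013 and 0.013 m and z of spacer3 in the frame of clamp between 0.008 and 0.017 m and angle between spacer3's own z axis and vertical below 0.12 rad and angle between the x axis of spacer3 and the x axis of clamp, either way round below 0.15 rad) and contact force between the fingers and spacer3 below 0.3 N and linear speed of spacer3 below 0.03 m/s) or ((x of spacer4 in the frame of clamp between 0.004 and 0.095 m and y of spacer4 in the frame of clamp between -0.013 and 0.013 m and z of spacer4 in the frame of clamp between 0.008 and 0.017 m and angle between spacer4's own z axis and vertical below 0.12 rad and angle between the x axis of spacer4 and the x axis of clamp, either way round below 0.15 rad) and contact force between the fingers and spacer4 below 0.3 N and linear speed of spacer4 below 0.03 m/s))), for 0.2 s.
At the end, for the whole second after the job is handed in: Robot pushing the still jaw (over 2 N); jaw and cast bear on spacers (over 1.5 N), cast given 3 to 15 mm; each spacer upright on the bed in the gap (0.12 rad; square 0.15 rad; 13 mm off centre line) or still in its slot (15 mm); robot touches no spacer, not the cast (value of joint cast between 0.003 and 0.015 m and velocity of joint jaw between -0.01 and 0.01 m/s and contact force between any of the fingers, the arm and jaw above 2 N and (contact force between jaw and spacer1 above 1.5 N or contact force between jaw and spacer2 above 1.5 N or contact force between jaw and spacer3 above 1.5 N or contact force between jaw and spacer4 above 1.5 N) and (contact force between cast and spacer1 above 1.5 N or contact force between cast and spacer2 above 1.5 N or contact force between cast and spacer3 above 1.5 N or contact force between cast and spacer4 above 1.5 N) and contact force between each of the fingers, the arm and cast below 0.5 N and ((x of spacer1 in the frame of clamp between 0.004 and 0.095 m and y of spacer1 in the frame of clamp between -0.013 and 0.013 m and z of spacer1 in the frame of clamp between 0.008 and 0.017 m and angle between spacer1's own z axis and vertical below 0.12 rad and angle between the x axis of spacer1 and the x axis of clamp, either way round below 0.15 rad) or (distance of spacer1 from where it was at the start of the episode below 0.015 m and angle between spacer1's own z axis and vertical below 0.15 rad)) and ((x of spacer2 in the frame of clamp between 0.004 and 0.095 m and y of spacer2 in the frame of clamp between -0.013 and 0.013 m and z of spacer2 in the frame of clamp between 0.008 and 0.017 m and angle between spacer2's own z axis and vertical below 0.12 rad and angle between the x axis of spacer2 and the x axis of clamp, either way round below 0.15 rad) or (distance of spacer2 from where it was at the start of the episode below 0.015 m and angle between spacer2's own z axis and vertical below 0.15 rad)) and ((x of spacer3 in the frame of clamp between 0.004 and 0.095 m and y of spacer3 in the frame of clamp between -0.013 and 0.013 m and z of spacer3 in the frame of clamp between 0.008 and 0.017 m and angle between spacer3's own z axis and vertical below 0.12 rad and angle between the x axis of spacer3 and the x axis of clamp, either way round below 0.15 rad) or (distance of spacer3 from where it was at the start of the episode below 0.015 m and angle between spacer3's own z axis and vertical below 0.15 rad)) and ((x of spacer4 in the frame of clamp between 0.004 and 0.095 m and y of spacer4 in the frame of clamp between -0.013 and 0.013 m and z of spacer4 in the frame of clamp between 0.008 and 0.017 m and angle between spacer4's own z axis and vertical below 0.12 rad and angle between the x axis of spacer4 and the x axis of clamp, either way round below 0.15 rad) or (distance of spacer4 from where it was at the start of the episode below 0.015 m and angle between spacer4's own z axis and vertical below 0.15 rad)) and contact force between each of the fingers, the arm and spacer1 below 0.5 N and contact force between each of the fingers, the arm and spacer2 below 0.5 N and contact force between each of the fingers, the arm and spacer3 below 0.5 N and contact force between each of the fingers, the arm and spacer4 below 0.5 N); the arm keeps its last pose, push and grip.
It fails at once if the cast is pressed with more than 40 N (contact force between cast and anything else above 40 N).
It fails at once if a bystander is moved by more than 30 mm (distance of any of casting_ring, crucible, mixing_bowl, jar, brush, spatula, spare_cast from where it was at the start of the episode above 0.03 m).
It also fails if it takes over 72 s, if anything falls off the work surface, if the arm or the gripper's body presses on something with over 40 N, if the wrist force passes 120 N, or if a joint passes its speed limit or range.

### The arm

A 6-joint arm with a two-finger parallel gripper is mounted at the origin on the work surface. World frame = base frame: x ahead of the robot, y to its left, z up, the work surface at z = 0. Lengths are in m, angles in rad, forces in N, time in s.
With the tool pointing down it reaches from about 0.25 to 0.725 m from the base axis. Payload 4 kg.
Tool frame: the origin (TCP) lies on the centre line of the jaws, within the pads' length; the fingertips stand 14 mm ahead of it and the grasp point (between the pads) lies 5 mm behind it; z points along the fingers, x is the direction in which the jaws open and shut, and the axes are right-handed (so a half turn about z gives the same grasp; the last joint's range is limited). The gripper opens to 85 mm and grips with 20 to 120 N. Pads are 22 mm wide; open, the fingers measure 114 mm over their backs; the gripper's body (76 mm by 85 mm) begins 54 mm behind the grasp point. The pads swing forward as they close: fully open they stand 13 mm farther back than shut.
Start: joints at [1.169, 0.241, 0.005, 1.335, 0, 1.571], TCP at [0.196, 0.46, 0.245] pointing down, gripper open.
Joint ranges: [-2.72, 2.72], [-1.05, 1.87], [-1.09, 1.28], [-1.99, 2.15], [-1.42, 1.44], [-3.14, 3.14]. Speed limits (rad/s): [2.79, 2.79, 3.14, 3.14, 3.14, 3.14].

### API

Orientations are given as a unit quaternion [x, y, z, w].
In Python, from workcell import bot gives the robot as it stands.
- The arm moves only by the tool play_rows, never from a script. Its argument "motion" is a list of rows, each an object with "fingers": the closure, from -1 (fully open) to 1 (shut), so that 0 is half open; "translation": the shift along the tool's x, y, z in cm, a list of three; "roll": the turn about the tool's z in degrees. A call has 1 to 20 rows; each row is the pose to reach, as a shift and turn from the pose commanded when the call began, along the tool's axes at that moment; what a row does not reach only later rows make up. A row lasts 1/12 s, in which the tool goes at most 41.7 mm and 7.16 degrees, less where a joint would pass 70% of its speed; a pose out of reach is approached as far as the arm can. A call with a gripper value outside its range is refused whole. The fingers move at their own pace and stop on an object; the grip force is fixed at half the most. Time passes only in rows, so rows that repeat a pose let the fingers close. It gives the time, the measured TCP pose, the force and the opening at its end, in the units of the state.
- bot.get_obs(): the state, without advancing time (a new reading comes with each control period).
- bot.camera(name): name is "scene" or "top" or "wrist"; returns a dict with "pixels" (480x640x3 uint8, red, green, blue), "intrinsics" (3x3 intrinsics, pixels), "world_to_cam" (4x4, takes a point from world to camera coordinates). Camera axes: x right, y down, z forward; pixel columns grow to the right and rows downward; lengths in m; the calibration is good to about 2 mm. A picture is of the moment at which its call begins. There is no depth.
- bot.job_done(): hands the job in, once; it reports no verdict.
The state is a dict: "clock": time; "joint_pos": joint angles; "joint_vel": joint speeds; "tau": joint torques, N m; "eef_pos": TCP position; "tool_rot": TCP orientation; "ft_force": force on the tool from outside, world axes, zero at the start; "ft_torque": the same for the moment, N m; "grip_width": finger opening in m.
Only numpy, scipy, OpenCV 4.12 (cv2) and the standard library are available. Lean on these libraries where they do the work, as an engineer would, in place of code of your own. Each camera call takes 0.05 s, during which the arm holds its last target. There are 200 camera calls.

## Working session

There is one attempt and no reset: what is moved stays moved. The work goes in short steps, Python scripts to look and compute and a tool call to move; the robot and the scene stay as the last step left them, time stands still between calls to the robot, and variables do not carry over. Pictures are saved under pics/ and viewed, about 8 in all and at most 12, crops included, and the job is handed in when it is done.

Besides the shell and the picture viewer there is one more tool, called after "Emit:" as a command line: name --argument value ..., lists and objects as JSON in quotes. play_rows: Moves the arm, as the interface text tells. Its arguments: {"type":"object","properties":{"motion":{"type":"array","items":{"type":"object","properties":{"fingers":{"type":"number"},"translation":{"type":"array","items":{"type":"number"}},"roll":{"type":"number"}}}}},"required":["motion"]}

```bash
mkdir -p pics; python3 - <<'E'
from workcell import bot
import cv2,numpy as np
for n in("top","scene"):
    c=bot.camera(n); cv2.imwrite(f"pics/{n}0.png",c["pixels"][:,:,::-1]); np.savez(f"{n}0.npz",**{k:np.array(v) for k,v in c.items()})
    print(n,np.round(c["intrinsics"],1).tolist(),np.round(c["world_to_cam"],3).tolist())
o=bot.get_obs();print({k:np.round(v,3).tolist() for k,v in o.items()})
E
```

```text
top [[589.7, 0.0, 316.6], [0.0, 589.7, 242.1], [0.0, 0.0, 1.0]] [[0.012, -1.0, 0.006, 0.012], [-0.997, -0.012, -0.071, 0.546], [0.072, -0.006, -0.997, 1.594], [0.0, 0.0, 0.0, 1.0]]
scene [[501.9, 0.0, 322.9], [0.0, 501.9, 245.0], [0.0, 0.0, 1.0]] [[-0.689, 0.724, 0.008, 0.34], [0.575, 0.554, -0.602, -0.275], [-0.44, -0.411, -0.798, 1.364], [0.0, 0.0, 0.0, 1.0]]
{'clock': 0.1, 'joint_pos': [1.169, 0.241, 0.004, 1.335, 0.0, 1.571], 'joint_vel': [-0.0, -0.003, 0.004, -0.0, 0.0, -0.0], 'tau': [-0.0, -37.314, 25.301, 0.011, 0.0, 0.0], 'eef_pos': [0.195, 0.46, 0.245], 'tool_rot': [0.834, 0.552, -0.001, 0.0], 'ft_force': [0.523, 0.821, -0.006], 'ft_torque': [0.028, 0.009, 0.052], 'grip_width': 0.086}
```

View pics/top0.png

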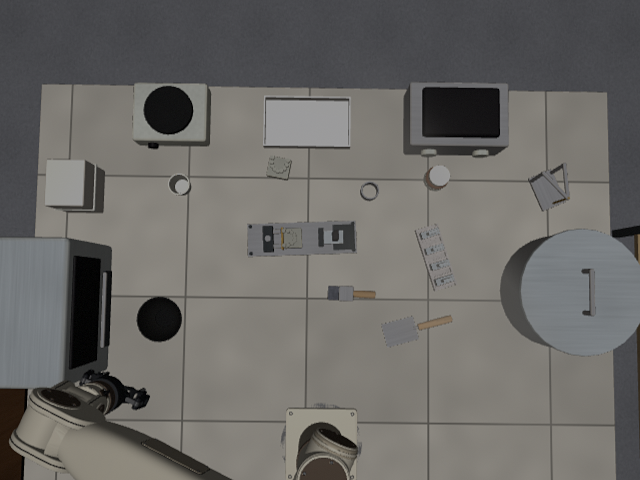

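View pics/scene0.png

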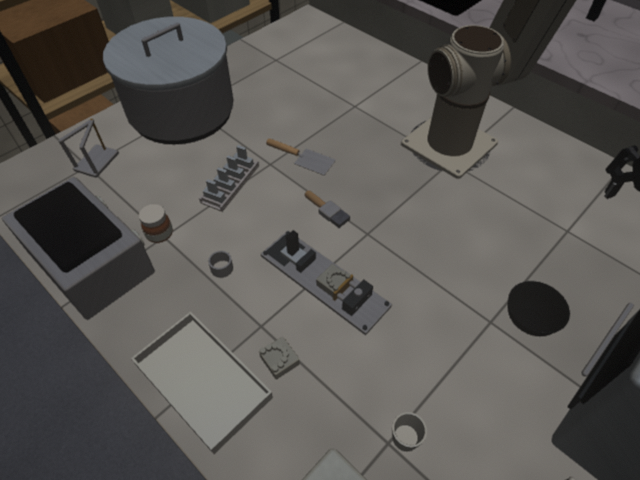

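```bash
python3 - <<'E'
import cv2,numpy as np
im=cv2.imread("pics/top0.png")
a=cv2.resize(im[212:264,242:362],None,fx=6,fy=6,interpolation=cv2.INTER_CUBIC)
cv2.imwrite("pics/crop_clamp.png",a)
b=cv2.resize(im[218:298,405:465],None,fx=7,fy=7,interpolation=cv2.INTER_CUBIC)
cv2.imwrite("pics/crop_rack.png",b)
E
```

```text
(no output)
```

View pics/crop_clamp.png

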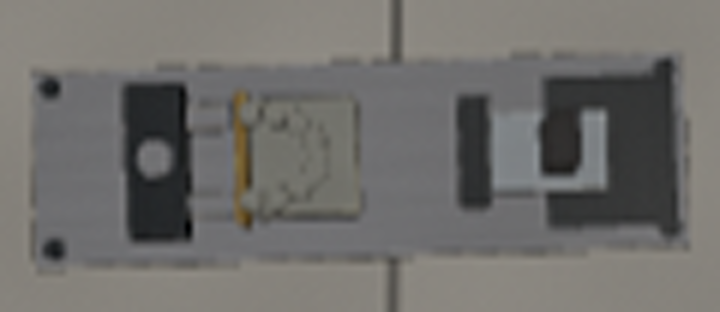

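View pics/crop_rack.png

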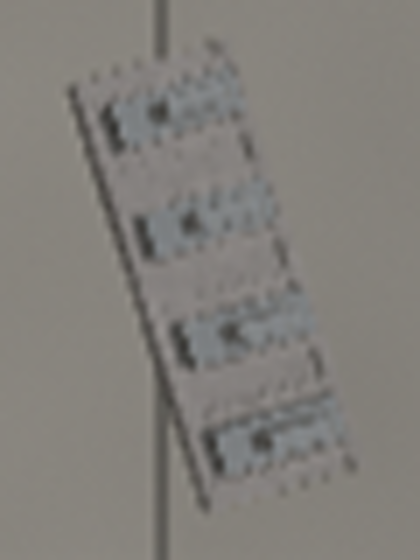

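```bash
cat > h.py <<'E'
import numpy as np,cv2
def ray(cam,uv,z):
    K,T=np.array(cam["intrinsics"]),np.array(cam["world_to_cam"])
    R,t=T[:3,:3],T[:3,3]; C=-R.T@t
    d=R.T@np.linalg.solve(K,[uv[0],uv[1],1]); return C+d*(z-C[2])/d[2]
def proj(cam,P):
    K,T=np.array(cam["intrinsics"]),np.array(cam["world_to_cam"])
    q=K@(T[:3,:3]@np.array(P)+T[:3,3]); return q[:2]/q[2]
E
python3 - <<'E'
from h import *
c=np.load("top0.npz")
A=lambda u,v,z:ray(c,((u+.5)/6-.5+242,(v+.5)/6-.5+212),z)
B=lambda u,v,z:ray(c,((u+.5)/7-.5+405,(v+.5)/7-.5+218),z)
TL,TR,BR,BL=[A(*p,.012) for p in((33,72),(683,53),(686,247),(38,267))]
print("bed",np.linalg.norm(TL-TR),np.linalg.norm(BL-BR),np.linalg.norm(TL-BL),np.linalg.norm(TR-BR))
x=(TL+BL-TR-BR);x/=np.linalg.norm(x);ctr=(TL+TR+BL+BR)/4;org=ctr-x*.045
y=np.array([-x[1],x[0],0])
print("clamp x",x,"yaw",np.degrees(np.arctan2(x[1],x[0])),"org",org)
f=lambda P:np.round([(P-org)@x,(P-org)@y],4)
print("jawface",f(A(458,152,.040)),"jaw post",f(A(562,140,.087)),"castface top",f(A(360,156,.039)), "cast bottom-ish",f(A(360,156,.012)))
P=[B(*p,.018) for p in((72,90),(215,40),(350,468),(207,510))]
print("rack",[np.linalg.norm(P[i]-P[(i+1)%4]) for i in range(4)])
rc=sum(P)/4; rx=(P[0]+P[1]-P[2]-P[3]);rx/=np.linalg.norm(rx)
print("rack c",rc,"yaw",np.degrees(np.arctan2(rx[1],rx[0])))
ry=np.array([-rx[1],rx[0],0])
for p in((158,112),(192,225),(232,332),(263,440)):
    Q=B(*p,.071);print("tab",Q,(Q-rc)@rx,(Q-rc)@ry)
for n in(1,2,3):print(n)
E
```

```text
bed 0.2985729269256216 0.296499286989708 0.08960671423408258 0.08927774031713753
clamp x [-0.04263877  0.99909055  0.        ] yaw 92.44376270821631 org [0.55862313 0.01519053 0.012     ]
jawface [0.0004 0.0001] jaw post [-0.0447 -0.    ] castface top [0.0446 0.0005] cast bottom-ish [ 0.0451 -0.0016]
rack [np.float64(0.05980286462119351), np.float64(0.17501441280076646), np.float64(0.05838050509174451), np.float64(0.17184900663635744)]
rack c [ 0.50902138 -0.30485301  0.018     ] yaw 17.611965275788982
tab [ 0.56852946 -0.27400703  0.071     ] 0.06605182121333288 0.011394859809495134
tab [ 0.52576008 -0.28683226  0.071     ] 0.021406634458937084 0.012111469633147437
tab [ 0.48544794 -0.30188437  0.071     ] -0.021570281294116613 0.009962092905716324
tab [ 0.44486255 -0.31348244  0.071     ] -0.06376254450240344 0.011187527181224998
1
2
3
```

```bash
cat >> h.py <<'E'
def go(x,y,z,yaw):
    from workcell import bot
    from scipy.spatial.transform import Rotation as Ro
    o=bot.get_obs(); R=Ro.from_quat(o["tool_rot"]).as_matrix()
    s=R.T@(np.array([x,y,z])-o["eef_pos"])*100
    cur=np.degrees(np.arctan2(R[1,0],R[0,0]))
    print("t",o["clock"],"pos",np.round(o["eef_pos"],4),"yaw",round(cur,2),"tilt",np.round(R[:,2],3),"F",np.round(o["ft_force"],2),"w",round(float(o["grip_width"]),4),"q",np.round(np.degrees(o["joint_pos"]),1))
    print("translation cm",np.round(s,2),"roll",round((cur-yaw+180)%360-180,2))
E
python3 -c "
from h import *
go(.5719,-.2849,.15,-72.4)"
```

```text
t 0.1 pos [0.1953 0.4597 0.2445] yaw 66.98 tilt [-0.001 -0.002 -1.   ] F [ 0.52  0.82 -0.01] w 0.0857 q [67.  13.8  0.2 76.5  0.  90. ]
translation cm [-53.78  63.78   9.55] roll 139.38
```

Emit:
play_rows --motion '[{"translation": [-53.8,63.8,0],"roll": 139.4,"fingers": -0.4},{"translation": [-53.8,63.8,0],"roll": 139.4,"fingers": -0.4},{"translation": [-53.8,63.8,0],"roll": 139.4,"fingers": -0.4},{"translation": [-53.8,63.8,0],"roll": 139.4,"fingers": -0.4},{"translation": [-53.8,63.8,0],"roll": 139.4,"fingers": -0.4},{"translation": [-53.8,63.8,0],"roll": 139.4,"fingers": -0.4},{"translation": [-53.8,63.8,0],"roll": 139.4,"fingers": -0.4},{"translation": [-53.8,63.8,0],"roll": 139.4,"fingers": -0.4},{"translation": [-53.8,63.8,0],"roll": 139.4,"fingers": -0.4},{"translation": [-53.8,63.8,0],"roll": 139.4,"fingers": -0.4},{"translation": [-53.8,63.8,0],"roll": 139.4,"fingers": -0.4},{"translation": [-53.8,63.8,0],"roll": 139.4,"fingers": -0.4},{"translation": [-53.8,63.8,0],"roll": 139.4,"fingers": -0.4},{"translation": [-53.8,63.8,0],"roll": 139.4,"fingers": -0.4},{"translation": [-53.8,63.8,0],"roll": 139.4,"fingers": -0.4},{"translation": [-53.8,63.8,0],"roll": 139.4,"fingers": -0.4},{"translation": [-53.8,63.8,0],"roll": 139.4,"fingers": -0.4},{"translation": [-53.8,63.8,5],"roll": 139.4,"fingers": -0.4},{"translation": [-53.8,63.8,9.5],"roll": 139.4,"fingers": -0.4},{"translation": [-53.8,63.8,9.5],"roll": 139.4,"fingers": -0.4}]'

```text
clock: 1.77
eef_pos: [0.5617, -0.2638, 0.1734]
tool_rot: [0.805, -0.593, 0.001, -0.0]
ft_force: [0.1, 0.1, -0.2]
grip_width: 0.0599
```

```bash
python3 -c "
from h import *
go(.5719,-.2849,.055,-72.4)"
```

```text
t 1.7667 pos [ 0.5617 -0.2638  0.1734] yaw -72.78 tilt [ 0.002 -0.001 -1.   ] F [ 0.05  0.07 -0.22] w 0.0599 q [-25.2  29.5  12.6  73.    0.  137.6]
translation cm [ 2.3  -0.33 11.84] roll -0.38
```

Emit:
play_rows --motion '[{"translation": [0,0,0],"roll": 0,"fingers": -0.4},{"translation": [0,0,0],"roll": 0,"fingers": -0.4},{"translation": [0,0,0],"roll": 0,"fingers": -0.4}]'

```text
clock: 2.02
eef_pos: [0.5602, -0.261, 0.1734]
tool_rot: [0.807, -0.591, -0.001, 0.0]
ft_force: [0.4, 0.3, 0.5]
grip_width: 0.0597
```

```bash
python3 - <<'E'
from h import *
from workcell import bot
go(.5719,-.2849,.055,-72.4)
c=bot.camera("wrist"); np.savez("w1.npz",**{k:np.array(v) for k,v in c.items()})
cv2.imwrite("pics/w1.png",c["pixels"][:,:,::-1])
for s in(.066,.022):
  a=np.radians(17.6); print(proj(c,[.50902+s*np.cos(a),-.30485+s*np.sin(a),.071]))
E
```

```text
t 2.0167 pos [ 0.5602 -0.261   0.1734] yaw -72.4 tilt [-0.002  0.001 -1.   ] F [0.4  0.32 0.54] w 0.0597 q [-25.   29.4  12.5  73.2   0.  137.4]
translation cm [ 2.65 -0.41 11.83] roll 0.0
[358.32787189 235.75023806]
[356.14274668 303.41370601]
```

View pics/w1.png

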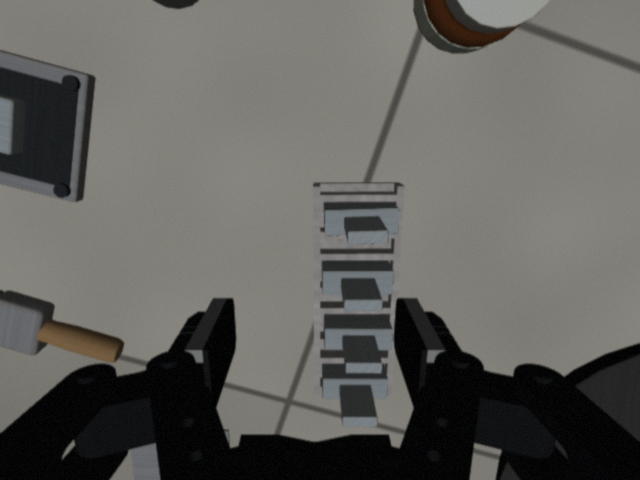

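```bash
python3 - <<'E'
from h import *
c=np.load("w1.npz")
P=[ray(c,p,.071) for p in((366.5,236),(362,302),(362.5,367),(359.5,421))]
for p in P:print(p)
d=P[0]-P[3];print(np.linalg.norm(d),np.degrees(np.arctan2(d[1],d[0])))
go(*P[0][:2],.055,-72.4)
E
```

```text
[ 0.57324426 -0.28954436  0.071     ]
[ 0.5320053  -0.30134643  0.071     ]
[ 0.48794214 -0.31731448  0.071     ]
[ 0.44683136 -0.32972389  0.071     ]
0.13264469246543334 17.632525592229424
t 2.0667 pos [ 0.5608 -0.2608  0.175 ] yaw -72.36 tilt [ 0.001 -0.    -1.   ] F [ 0.34  0.35 -0.24] w 0.0599 q [-24.9  29.2  12.5  73.2   0.  137.4]
translation cm [ 3.11 -0.3  12.  ] roll 0.04
```

Emit:
play_rows --motion '[{"translation": [3.1,-0.3,0],"roll": 0,"fingers": -0.4},{"translation": [3.1,-0.3,4],"roll": 0,"fingers": -0.4},{"translation": [3.1,-0.3,7],"roll": 0,"fingers": -0.4},{"translation": [3.1,-0.3,10],"roll": 0,"fingers": -0.4},{"translation": [3.1,-0.3,11],"roll": 0,"fingers": -0.4},{"translation": [3.1,-0.3,11.9],"roll": 0,"fingers": -0.4},{"translation": [3.1,-0.3,11.9],"roll": 0,"fingers": -0.4},{"translation": [3.1,-0.3,11.9],"roll": 0,"fingers": -0.4},{"translation": [3.1,-0.3,11.9],"roll": 0,"fingers": 1},{"translation": [3.1,-0.3,11.9],"roll": 0,"fingers": 1},{"translation": [3.1,-0.3,11.9],"roll": 0,"fingers": 1},{"translation": [3.1,-0.3,11.9],"roll": 0,"fingers": 1},{"translation": [3.1,-0.3,11.9],"roll": 0,"fingers": 1},{"translation": [3.1,-0.3,11.9],"roll": 0,"fingers": 1},{"translation": [3.1,-0.3,11.9],"roll": 0,"fingers": 1},{"translation": [3.1,-0.3,11.9],"roll": 0,"fingers": 1}]'

```text
clock: 3.4
eef_pos: [0.5739, -0.2905, 0.0567]
tool_rot: [0.807, -0.591, 0.002, -0.0]
ft_force: [-0.4, 0.7, 6.0]
grip_width: 0.023
```

```bash
python3 -c "
from h import *
go(.57324,-.28954,.055,-72.4)"
```

```text
t 3.4 pos [ 0.5739 -0.2905  0.0567] yaw -72.42 tilt [ 0.003 -0.001 -1.   ] F [-0.42  0.73  6.02] w 0.023 q [-26.9  37.1   7.5  60.2   0.  135.6]
translation cm [-0.11  0.03  0.17] roll -0.02
```

Emit:
play_rows --motion '[{"translation": [0,0,-1],"roll": 0,"fingers": 1},{"translation": [0,0,-3],"roll": 0,"fingers": 1},{"translation": [0,0,-6],"roll": 0,"fingers": 1},{"translation": [0,0,-9],"roll": 0,"fingers": 1},{"translation": [0,0,-12],"roll": 0,"fingers": 1},{"translation": [0,0,-12],"roll": 0,"fingers": 1},{"translation": [0,0,-12],"roll": 0,"fingers": 1}]'

```text
clock: 3.98
eef_pos: [0.5742, -0.2908, 0.1779]
tool_rot: [0.807, -0.591, 0.003, -0.0]
ft_force: [-0.1, 0.3, -1.8]
grip_width: 0.0227
```

```bash
python3 - <<'E'
from h import *
c=np.load("w1.npz")
a,b=ray(c,(95,75),.012),ray(c,(82,201),.012);print(a,b,np.linalg.norm(a-b))
org=np.array([.5586,.0152]);x=np.array([-.04264,.99909]);y=np.array([-x[1],x[0]])
for p in(a,b):print("clamp",(p[:2]-org)@x,(p[:2]-org)@y)
t=org+.030*x;print(t)
go(*t,.16,2.44)
E
```

```text
[ 0.60907705 -0.09339987  0.012     ] [ 0.52114374 -0.09730691  0.012     ] 0.08802006077420757
clamp -0.1106533871975723 -0.045800413385064125
clamp -0.11080739845733181 0.04221946853871854
[0.5573208 0.0451727]
t 3.9833 pos [ 0.5742 -0.2908  0.1779] yaw -72.43 tilt [ 0.005 -0.002 -1.   ] F [-0.09  0.27 -1.79] w 0.0227 q [-26.9  31.9  17.3  75.1  -0.  135.6]
translation cm [-32.54  -8.53   1.7 ] roll -74.87
```

Emit:
play_rows --motion '[{"translation": [-32.5,-8.4,0],"roll": -74.9,"fingers": 1},{"translation": [-32.5,-8.4,0],"roll": -74.9,"fingers": 1},{"translation": [-32.5,-8.4,0],"roll": -74.9,"fingers": 1},{"translation": [-32.5,-8.4,0],"roll": -74.9,"fingers": 1},{"translation": [-32.5,-8.4,0],"roll": -74.9,"fingers": 1},{"translation": [-32.5,-8.4,0],"roll": -74.9,"fingers": 1},{"translation": [-32.5,-8.4,0],"roll": -74.9,"fingers": 1},{"translation": [-32.5,-8.4,0],"roll": -74.9,"fingers": 1},{"translation": [-32.5,-8.4,0],"roll": -74.9,"fingers": 1},{"translation": [-32.5,-8.4,0],"roll": -74.9,"fingers": 1},{"translation": [-32.5,-8.4,0],"roll": -74.9,"fingers": 1},{"translation": [-32.5,-8.4,0],"roll": -74.9,"fingers": 1},{"translation": [-32.5,-8.4,2],"roll": -74.9,"fingers": 1},{"translation": [-32.5,-8.4,2],"roll": -74.9,"fingers": 1},{"translation": [-32.5,-8.4,2],"roll": -74.9,"fingers": 1},{"translation": [-32.5,-8.4,2],"roll": -74.9,"fingers": 1}]'

```text
clock: 5.32
eef_pos: [0.5543, 0.0448, 0.1545]
tool_rot: [1.0, 0.021, -0.001, 0.0]
ft_force: [1.1, 0.1, -1.4]
grip_width: 0.0225
```

```bash
python3 - <<'E'
from h import *
from workcell import bot
go(.5573,.0452,.062,2.44)
for n in("wrist","top"):
  c=bot.camera(n); np.savez(n+"2.npz",**{k:np.array(v) for k,v in c.items()})
  cv2.imwrite(f"pics/{n}2.png",c["pixels"][:,:,::-1])
E
```

```text
t 5.3167 pos [0.5543 0.0448 0.1545] yaw 2.41 tilt [-0.002 -0.    -1.   ] F [ 1.15  0.07 -1.42] w 0.0225 q [ 4.6 23.2 -0.2 66.6 -0.  92.2]
translation cm [ 0.31 -0.03  9.25] roll -0.03
```

View pics/wrist2.png

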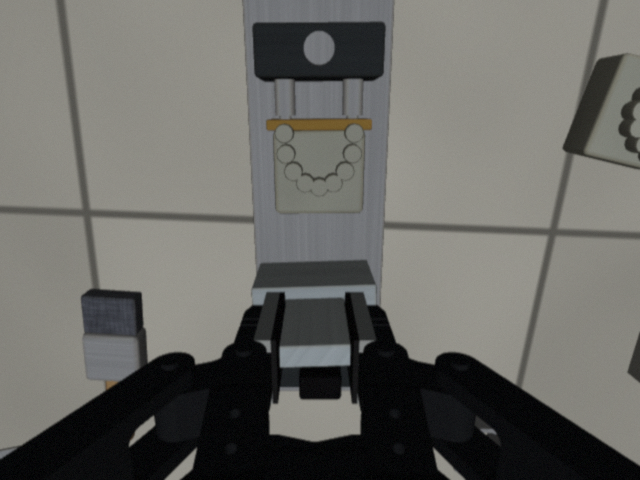

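```bash
python3 - <<'E'
from h import *
c=np.load("wrist2.npz");t=np.load("top0.npz")
org=np.array([.5586,.0152]);x=np.array([-.04264,.99909]);y=np.array([-x[1],x[0]])
f=lambda P:np.round([(P[:2]-org)@x*1e3,(P[:2]-org)@y*1e3],1)
for n,u,v,z in[("cast L",275,213,.039),("cast R",364,213,.039),("bedL",253.5,213,.012),("bedR",385,213,.012),("bedL far",243,0,.012),("bedR far",394,0,.012),
 ("sp bot L",257,262,.1038),("sp bot R",369,262,.1038),("sp top L",252,288,.1338),("sp top R",376,288,.1338),("tabtopL",279,347,.1688),("tabtopR",351,347,.1688),("block L front",255,77,.05)]:
  print(n,f(ray(c,(u,v),z)))
print("tcp",f(np.array([.5543,.0448])))
E
```

```text
cast L [44.2 27.7]
cast R [ 44.1 -26.9]
bedL [37.6 45.1]
bedR [ 37.6 -44.6]
bedL far [166.6  45.5]
bedR far [166.5 -43.5]
sp bot L [36.4 30.2]
sp bot R [ 36.3 -22.2]
sp top L [36.6 28.1]
sp top R [ 36.6 -21.2]
tabtopL [31.8 14.5]
tabtopR [31.8 -8.4]
block L front [121.3  35. ]
tcp [29.8  3. ]
```

Emit:
play_rows --motion '[{"translation": [0.3,-0.3,0],"roll": 0,"fingers": 1},{"translation": [0.3,-0.3,2],"roll": 0,"fingers": 1},{"translation": [0.3,-0.3,4],"roll": 0,"fingers": 1},{"translation": [0.3,-0.3,6],"roll": 0,"fingers": 1},{"translation": [0.3,-0.3,7.5],"roll": 0,"fingers": 1},{"translation": [0.3,-0.3,8.2],"roll": 0,"fingers": 1},{"translation": [0.3,-0.3,8.6],"roll": 0,"fingers": 1},{"translation": [0.3,-0.3,8.8],"roll": 0,"fingers": 1},{"translation": [0.3,-0.3,9],"roll": 0,"fingers": 1},{"translation": [0.3,-0.3,9],"roll": 0,"fingers": 1},{"translation": [0.3,-0.3,9],"roll": 0,"fingers": 1}]'

```text
clock: 6.33
eef_pos: [0.5583, 0.0484, 0.0658]
tool_rot: [1.0, 0.022, 0.001, -0.0]
ft_force: [-0.2, 0.9, -1.0]
grip_width: 0.0226
```

```bash
python3 -c "
from h import *
go(.5573,.0452,.0627,2.44)"
```

```text
t 6.3333 pos [0.5583 0.0484 0.0658] yaw 2.48 tilt [ 0.002  0.    -1.   ] F [-0.16  0.89 -1.01] w 0.0226 q [ 4.9 28.4 -6.6 54.9  0.  92.5]
translation cm [-0.12  0.31  0.31] roll 0.04
```

Emit:
play_rows --motion '[{"translation": [0,0,0.1],"roll": 0,"fingers": 1},{"translation": [0,0,0.2],"roll": 0,"fingers": 1},{"translation": [0,0,0.2],"roll": 0,"fingers": 1}]'

```text
clock: 6.58
eef_pos: [0.5577, 0.0483, 0.063]
tool_rot: [1.0, 0.022, 0.0, 0.0]
ft_force: [-1.2, -0.7, -1.2]
grip_width: 0.0225
```

Emit:
play_rows --motion '[{"translation": [0,0,0.1],"roll": 0,"fingers": 1},{"translation": [0,0,0.1],"roll": 0,"fingers": 1}]'

```text
clock: 6.75
eef_pos: [0.5578, 0.0483, 0.0627]
tool_rot: [1.0, 0.022, 0.0, 0.0]
ft_force: [-2.0, 0.2, 3.8]
grip_width: 0.0226
```

Contact with the bed. Release gently, then rise.

Emit:
play_rows --motion '[{"translation": [0,0,0],"roll": 0,"fingers": 0.2},{"translation": [0,0,0],"roll": 0,"fingers": 0},{"translation": [0,0,0],"roll": 0,"fingers": -0.2},{"translation": [0,0,0],"roll": 0,"fingers": -0.2},{"translation": [0,0,0],"roll": 0,"fingers": -0.2},{"translation": [0,0,-1],"roll": 0,"fingers": -0.2},{"translation": [0,0,-3],"roll": 0,"fingers": -0.2},{"translation": [0,0,-6],"roll": 0,"fingers": -0.2},{"translation": [0,0,-9],"roll": 0,"fingers": -0.2},{"translation": [0,7.9,-9],"roll": 0,"fingers": -0.2},{"translation": [0,7.9,-9],"roll": 0,"fingers": -0.2},{"translation": [0,7.9,-9],"roll": 0,"fingers": -0.2},{"translation": [0,7.9,-9],"roll": 0,"fingers": -0.2}]'

```text
clock: 7.83
eef_pos: [0.5612, -0.0324, 0.1528]
tool_rot: [1.0, 0.02, 0.001, -0.0]
ft_force: [-0.2, 0.2, 0.4]
grip_width: 0.0513
```

```bash
python3 - <<'E'
from h import *
from workcell import bot
t=np.array([.5586,.0152])-.045*np.array([-.04264,.99909]);print(t)
go(*t,.058,2.44)
c=bot.camera("wrist"); np.savez("wrist3.npz",**{k:np.array(v) for k,v in c.items()})
cv2.imwrite("pics/wrist3.png",c["pixels"][:,:,::-1])
E
```

```text
[ 0.5605188  -0.02975905]
t 7.8333 pos [ 0.5612 -0.0324  0.1528] yaw 2.27 tilt [ 0.001  0.    -1.   ] F [-0.17  0.16  0.38] w 0.0513 q [-3.3 23.8  0.4 66.5  0.  84.4]
translation cm [-0.07 -0.27  9.48] roll -0.17
```

View pics/wrist3.png

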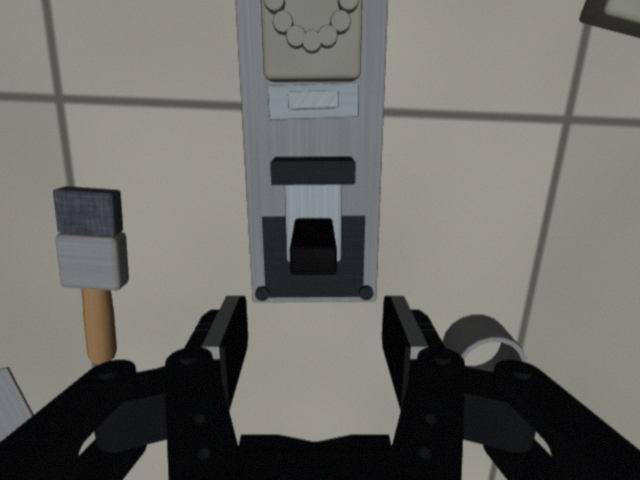

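Emit:
play_rows --motion '[{"translation": [-0.1,-0.2,1],"roll": 0,"fingers": -0.2},{"translation": [-0.1,-0.2,4],"roll": 0,"fingers": -0.2},{"translation": [-0.1,-0.2,7],"roll": 0,"fingers": -0.2},{"translation": [-0.1,-0.2,9],"roll": 0,"fingers": -0.2},{"translation": [-0.1,-0.2,9.4],"roll": 0,"fingers": -0.2},{"translation": [-0.1,-0.2,9.4],"roll": 0,"fingers": -0.2},{"translation": [-0.1,-0.2,9.4],"roll": 0,"fingers": 1},{"translation": [-0.1,-0.2,9.4],"roll": 0,"fingers": 1},{"translation": [-0.1,-0.2,9.4],"roll": 0,"fingers": 1},{"translation": [-0.1,-0.2,9.4],"roll": 0,"fingers": 1},{"translation": [-0.1,-0.2,9.4],"roll": 0,"fingers": 1},{"translation": [-0.1,-0.2,9.4],"roll": 0,"fingers": 1},{"translation": [-0.1,-0.2,9.4],"roll": 0,"fingers": 1}]'

```text
clock: 8.97
eef_pos: [0.5604, -0.0283, 0.0597]
tool_rot: [1.0, 0.022, 0.001, -0.0]
ft_force: [-4.1, 2.1, 6.5]
grip_width: 0.0229
```

```bash
python3 -c "
from h import *
t=np.array([.5586,.0152])-.012*np.array([-.04264,.99909])
go(*t,.058,2.44)"
```

```text
t 8.9667 pos [ 0.5604 -0.0283  0.0597] yaw 2.5 tilt [ 0.002  0.001 -1.   ] F [-4.06  2.08  6.48] w 0.0229 q [-2.9 28.9 -6.9 54.1  0.  84.6]
translation cm [ 0.01 -3.16  0.17] roll 0.06
```

Emit:
play_rows --motion '[{"translation": [0,-0.4,0],"roll": 0,"fingers": 1},{"translation": [0,-0.8,0],"roll": 0,"fingers": 1},{"translation": [0,-1.2,0],"roll": 0,"fingers": 1},{"translation": [0,-1.6,0],"roll": 0,"fingers": 1},{"translation": [0,-1.9,0],"roll": 0,"fingers": 1},{"translation": [0,-2.1,0],"roll": 0,"fingers": 1},{"translation": [0,-2.2,0],"roll": 0,"fingers": 1},{"translation": [0,-2.3,0],"roll": 0,"fingers": 1},{"translation": [0,-2.4,0],"roll": 0,"fingers": 1},{"translation": [0,-2.5,0],"roll": 0,"fingers": 1},{"translation": [0,-2.5,0],"roll": 0,"fingers": 1},{"translation": [0,-2.5,0],"roll": 0,"fingers": 1}]'

```text
clock: 9.97
eef_pos: [0.5593, -0.0048, 0.0597]
tool_rot: [1.0, 0.021, 0.001, 0.001]
ft_force: [-3.7, -2.9, 7.1]
grip_width: 0.0235
```

Emit:
play_rows --motion '[{"translation": [0,-0.1,0],"roll": 0,"fingers": 1},{"translation": [0,-0.2,0],"roll": 0,"fingers": 1},{"translation": [0,-0.3,0],"roll": 0,"fingers": 1},{"translation": [0,-0.4,0],"roll": 0,"fingers": 1},{"translation": [0,-0.4,0],"roll": 0,"fingers": 1},{"translation": [0,-0.4,0],"roll": 0,"fingers": 1}]'

```text
clock: 10.47
eef_pos: [0.5591, -0.001, 0.0596]
tool_rot: [1.0, 0.021, 0.001, 0.001]
ft_force: [-3.8, -4.2, 7.5]
grip_width: 0.0233
```

Emit:
play_rows --motion '[{"translation": [0,-0.1,0],"roll": 0,"fingers": 1},{"translation": [0,-0.2,0],"roll": 0,"fingers": 1},{"translation": [0,-0.3,0],"roll": 0,"fingers": 1},{"translation": [0,-0.3,0],"roll": 0,"fingers": 1},{"translation": [0,-0.3,0],"roll": 0,"fingers": 1}]'

```text
clock: 10.88
eef_pos: [0.559, 0.0014, 0.0597]
tool_rot: [1.0, 0.021, 0.001, 0.002]
ft_force: [-2.8, -4.6, 6.3]
grip_width: 0.0233
```

```bash
python3 - <<'E'
from h import *
from workcell import bot
go(.5586,.0037,.058,2.44)
c=bot.camera("wrist"); np.savez("wrist4.npz",**{k:np.array(v) for k,v in c.items()})
cv2.imwrite("pics/wrist4.png",c["pixels"][:,:,::-1])
E
```

```text
t 10.8833 pos [0.559  0.0014 0.0597] yaw 2.41 tilt [ 0.002 -0.003 -1.   ] F [-2.76 -4.6   6.34] w 0.0233 q [ 0.2 28.7 -7.2 54.  -0.2 87.8]
translation cm [-0.03 -0.23  0.17] roll -0.03
```

View pics/wrist4.png

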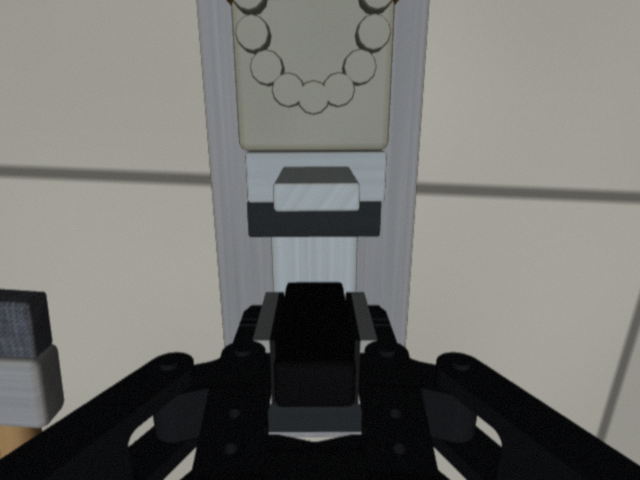

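```bash
python3 - <<'E'
from h import *
org=np.array([.5586,.0152]);x=np.array([-.04264,.99909]);y=np.array([-x[1],x[0]])
f=lambda P:np.round([(P[:2]-org)@x*1e3,(P[:2]-org)@y*1e3],1)
for n,pts in(("wrist3",[("cast",312,80,.039),("spacer cast side",313,86,.042),("sp jaw side",313,118,.042),("jaw face",313,157,.040),("post back top",313,273,.087)]),("wrist4",[("cast",314,150.5,.039),("spacer",315,152,.042),("sp/jaw",315,202,.042),("jaw rear",315,236,.040)])):
  c=np.load(n+".npz")
  for p in pts:print(n,p[0],f(ray(c,p[1:3],p[3])))
E
```

```text
wrist3 cast [43.   0.6]
wrist3 spacer cast side [39.7  0.1]
wrist3 sp jaw side [22.8  0.1]
wrist3 jaw face [1.  0.3]
wrist3 post back top [-52.7   0.4]
wrist4 cast [46.7  0.5]
wrist4 spacer [46.4  0.2]
wrist4 sp/jaw [28.5  0.2]
wrist4 jaw rear [14.9  0.2]
```

Emit:
play_rows --motion '[{"translation": [0,-0.1,0],"roll": 0,"fingers": 1},{"translation": [0,-0.2,0],"roll": 0,"fingers": 1},{"translation": [0,-0.3,0],"roll": 0,"fingers": 1},{"translation": [0,-0.3,0],"roll": 0,"fingers": 1},{"translation": [0,-0.3,0],"roll": 0,"fingers": 1}]'

```text
clock: 11.35
eef_pos: [0.5589, 0.0038, 0.0597]
tool_rot: [1.0, 0.021, 0.001, 0.002]
ft_force: [-3.6, -6.3, 6.9]
grip_width: 0.0228
```

```bash
python3 - <<'E'
from h import *
from workcell import bot
go(.5586,.0037,.058,2.44)
c=bot.camera("wrist"); np.savez("wrist5.npz",**{k:np.array(v) for k,v in c.items()})
cv2.imwrite("pics/wrist5.png",cv2.resize(c["pixels"][0:260,180:450,::-1],None,fx=2.2,fy=2.2))
E
```

```text
t 11.35 pos [0.5589 0.0038 0.0597] yaw 2.39 tilt [ 0.002 -0.005 -1.   ] F [-3.59 -6.31  6.85] w 0.0228 q [ 0.5 28.6 -7.3 54.  -0.3 88.1]
translation cm [-0.03  0.01  0.17] roll -0.05
```

View pics/wrist5.png

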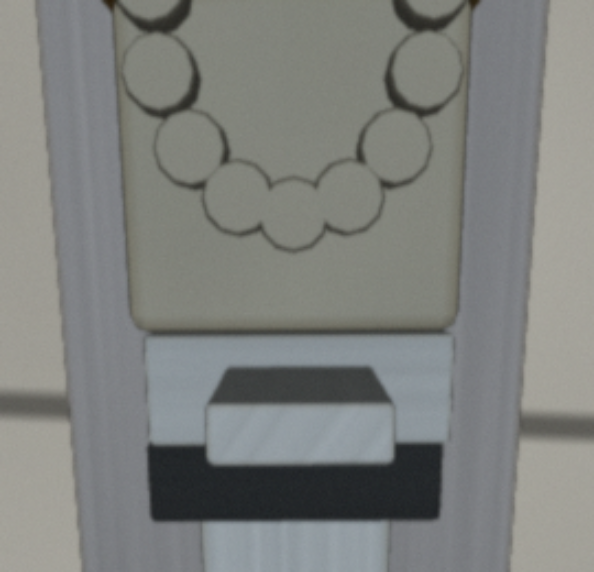

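```bash
python3 - <<'E'
from h import *
org=np.array([.5586,.0152]);x=np.array([-.04264,.99909])
c=np.load("wrist5.npz")
for n,u,v,z in(("cast",314,150.3,.039),("sp/jaw",315,201.8,.042),("jaw rear",315,236,.04)):print(n,(ray(c,(u,v),z)[:2]-org)@x*1e3)
E
```

```text
cast 49.111846820441805
sp/jaw 30.94242469048406
jaw rear 17.278415183272376
```

Emit:
play_rows --motion '[{"translation": [0,-0.1,0],"roll": 0,"fingers": 1},{"translation": [0,-0.15,0],"roll": 0,"fingers": 1},{"translation": [0,-0.15,0],"roll": 0,"fingers": 1},{"translation": [0,-0.15,0],"roll": 0,"fingers": 1},{"translation": [0,-0.15,0],"roll": 0,"fingers": 1}]'

```text
clock: 11.82
eef_pos: [0.5588, 0.0049, 0.0597]
tool_rot: [1.0, 0.021, 0.001, 0.003]
ft_force: [-3.4, -8.4, 5.8]
grip_width: 0.0235
```

Emit:
play_rows --motion '[{"translation": [0,0,0],"roll": 0,"fingers": 1},{"translation": [0,0,0],"roll": 0,"fingers": 1},{"translation": [0,0,0],"roll": 0,"fingers": 1},{"translation": [0,0,0],"roll": 0,"fingers": 1}]'

```text
clock: 12.15
eef_pos: [0.5588, 0.0049, 0.0597]
tool_rot: [1.0, 0.021, 0.001, 0.003]
ft_force: [-3.7, -7.4, 6.3]
grip_width: 0.0235
```

```bash
python3 - <<'E'
from workcell import bot
import cv2
c=bot.camera("scene")
cv2.imwrite("pics/s6.png",cv2.resize(c["pixels"][120:400,150:450,::-1],None,fx=2,fy=2))
print(bot.get_obs()["ft_force"],bot.get_obs()["eef_pos"])
E
```

```text
[-1.77603236 -8.51951942  6.42338134] [0.55881902 0.00488853 0.05968518]
```

View pics/s6.png

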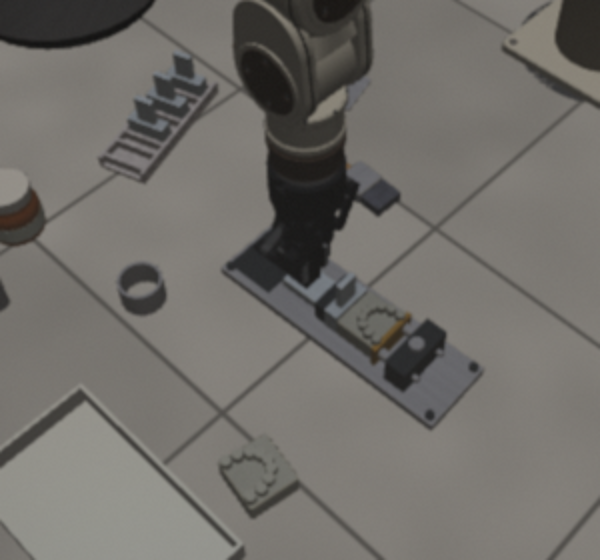

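The picture shows three spacers standing in the rack, one squeezed between the jaw and the cast, and the bystanders unmoved. The gripper is holding only the post.

```bash
python3 -c "
from workcell import bot
print(bot.job_done())"
```

```text
the job is handed in; nothing more can be done
None
```

I stood one spacer on the clamp bed, square and within about 1 mm of the centre line. I then pinched the jaw post and pushed until the spacer was squeezed against the cast. I handed the job in while still pushing and holding, at about 12 s of the 72 s allowed; no verdict was reported.

- **Cast give:** about 6 mm, estimated. The last wrist picture put the cast face about 5 to 6 mm from rest. I then pushed on another 1.1 mm and did not measure it in a picture again.
- **Push:** the force along the slide rose by about 0.7 N per mm over the last measured push, which matches the cast springs. It read 7 to 8.5 N at the end with the jaw still, well under the 40 N limit.
- **Jaw position:** about 32 mm of its 34 mm travel, so not against the hard stop.
- **Final view:** it shows the other three spacers upright in the rack, the bystanders in view where they were, and the gripper on the post only. The bowl and crucible were outside that picture, and the arm did not work near them after the start.
- **Disagreement:** the first long-range wrist view differed from the top camera by about 5 mm in y. I trusted the close-up wrist views near the clamp, which agreed with the top camera to within about 1 to 2 mm.

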